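# Try a board gauge in two board racks

## Task

Test the two wooden board racks with the gauge block. First push the gauge's blade gently, head-on, against the mouth of the narrow slot, to feel that it jams there; then slide the blade into the wide slot, with the gauge standing on the worktop, until its collar comes up to the front of the rack, and leave it there.

Things in the scene. Friction and masses are not known exactly. Their poses are not given: they have to be found in the camera images.
- gauge_grip (a point): Centre of the gauge's dark wooden handle, 42 mm above its underside. The gauge stands loose on the worktop, about 0.25 kg. Handle 60 mm long (x), 30 wide (y; grip it across this), 84 high; then a collar 54 wide, 50 high, its front 38 mm ahead of this point; then a metal blade 80 long, 14 thick (y), 3 to 49 mm above the underside, with a round nose. x points to the nose, z up.
- gauge_tip (a point): Foremost point of the blade's nose, on its middle line: 118 mm ahead of gauge_grip along x and 26 mm above the gauge's underside. Axes as gauge_grip.
- narrow_rack: Light wooden board rack, fixed to the worktop: two upright cheeks 22 mm thick, 64 mm high, with round front ends (radius 11), a 76 mm high back, and between them a slot 7 mm wide, 100 mm deep, open above and in front; its floor is the worktop. 51 mm wide, 118 long: the slimmer rack. Origin on the worktop at the slot's mouth, midway between the cheeks' front ends; x points into the slot, z up. The blade jams about 7 mm past the mouth.
- wide_rack: Light wooden board rack, fixed to the worktop: two upright cheeks 22 mm thick, 64 mm high, with round front ends (radius 11), a 76 mm high back, and between them a slot 30 mm wide, 100 mm deep, open above and in front; its floor is the worktop. 74 mm wide, 118 long: the broader rack. Origin on the worktop at the slot's mouth, midway between the cheeks' front ends; x points into the slot, z up. The blade enters by its full 80 mm.
Things that resemble listed ones, but are neither listed nor needed, are in the scene too. What is shaped like the part that bears gauge_grip but blue or purple is not meant.

How it is judged:
On the way, in this order (a step that is already met when the one before it is completed fails the run):
1. the blade's nose is pressed head-on against the mouth of the narrow slot (more than 1 N, within 20 mm of the slot's middle line and 20 degrees of its direction) (contact force between narrow_rack and anything else above 1 N and x of gauge_tip in the frame of narrow_rack between -0.01 and 0.02 m and y of gauge_tip in the frame of narrow_rack between -0.02 and 0.02 m and z of gauge_tip in the frame of narrow_rack below 0.045 m and angle between the x axis of gauge_grip and the x axis of narrow_rack, either way round below 0.35 rad and angle between gauge_grip's own z axis and vertical below 0.25 rad), for 0.02 s.
2. the blade is in the wide slot, its collar within 15 mm of the rack's front (x of gauge_tip in the frame of wide_rack between 0.065 and 0.09 m and y of gauge_tip in the frame of wide_rack between -0.02 and 0.02 m and z of gauge_tip in the frame of wide_rack below 0.045 m and angle between the x axis of gauge_grip and the x axis of wide_rack, either way round below 0.35 rad and angle between gauge_grip's own z axis and vertical below 0.25 rad), for 0.2 s.
At the end, for the whole second after the job is handed in: The gauge stands upright (within 14 degrees) on the worktop with its blade in the wide rack's slot, its collar within 15 mm of the rack's front, and is let go (all of step 2 and z of gauge_tip in the frame of wide_rack below 0.032 m); the robot touches nothing.
It fails at once if the gauge or the robot is rammed against a rack (more than 40 N) (contact force between any of narrow_rack, wide_rack and anything else above 40 N).
It also fails if it takes over 64 s, if anything falls off the work surface, if the arm or the gripper's body presses on something with over 40 N, if the wrist force passes 120 N, or if a joint passes its speed limit or range.

## Robot

A 7-joint arm with a two-finger parallel gripper is mounted at the origin on a cart in front of the work surface, level with it; the furniture and walls round the work are solid. World frame = base frame: x ahead of the robot, y to its left, z up, the work surface at z = 0. Lengths are in m, angles in rad, forces in N, time in s.
With the tool pointing down it reaches from about 0.4 to 0.925 m from the base axis. Payload 4.1 kg.
Tool frame: the origin (TCP) lies at the very end of the fingers, on their centre line; the grasp point (between the pads) lies hold_point_z behind it (hold_point_z is the distance from the TCP to the grasp point, in m); z points along the fingers, y is the line along which they close (so a half turn about z gives the same grasp; the last joint's range is limited). The gripper opens to 85 mm and grips with 20 to 120 N. Pads are 22 mm wide; open, the fingers measure 114 mm over their backs; the gripper's body (76 mm by 85 mm) begins 54 mm behind the grasp point. The pads swing forward as they close: fully open they stand 13 mm farther back than shut.
Start: joints at [1.048, 0.398, 0.045, 1.537, -0.019, 1.207, -0.051], TCP at [0.267, -0.593, 0.209] pointing down, gripper open.
Joint ranges: [-2.82, 2.82], [-0.49, 2.23], [-1.37, 1.46], [0, 2.46], [-1.36, 4.5], [0.23, 2], [-2.94, 2.94]. Speed limits (rad/s): [2.57, 2.57, 3.14, 3.14, 3.14, 3.14, 3.14].

## Interface

Orientations are given as a rotation vector (axis times angle).
In Python, from workcell import * gives the robot as it stands.
- The arm moves only by the tool drive_tool, never from a script. Its argument "series" is one flat list of numbers, 7 for each row, row after row: the shift along the tool's x, y, z in units of 30 mm (1.0 is 30 mm), then the turn, a rotation vector about the tool's x, y, z in units of 6 degrees (1.0 is 6 degrees), then the finger opening in mm, from 0 to 85.4. A call has 1 to 5 rows; each row shifts and turns the commanded pose from where the row before left it, along the tool's axes as they then stand; what a row does not reach is not made up. A row lasts 1/12 s, in which the tool goes at most 41.7 mm and 7.16 degrees, less where a joint would pass 70% of its speed; a pose out of reach is approached as far as the arm can. A call is refused whole if a number of a shift passes 1 or a number of a turn 1, either way. A call with a gripper value outside its range is refused whole. The fingers move at their own pace and stop on an object; "newtons" is the grip in N (left out, the last holds). Time passes only in rows, so rows that do not move let the fingers close. It gives the time, the measured TCP pose, the force, the opening and the grip force at its end, in the units of the state.
- get_obs(): the state, without advancing time (a new reading comes with each control period).
- camera(name): name is "scene" or "side" or "wrist"; returns a dict with "color" (420x560x3 uint8, red, green, blue), "z_map" (420x560 float32, m along the optical axis (not along the pixel's ray), 0 where there is no reading), "fovy" (degrees; the focal length in pixels is half the picture's height over the tangent of half this angle, whatever the lens; pixels are square), "cx", "cy" (the principal point, pixels), "dist" ([k1, k2, p1, p2, k3] as OpenCV has them; the pictures are not rectified), "camera_from_world" (4x4, takes a point from world to camera coordinates). Camera axes: x right, y down, z forward; pixel columns grow to the right and rows downward; lengths in m; the calibration is good to about 2 mm. A picture is of the moment at which its call begins.
- job_done(): hands the job in; it is judged then, once.
The state is a dict: "clock": time; "joints": joint angles; "qvel": joint speeds; "effort": joint torques, N m; "ee_pos": TCP position; "tool_rot": TCP orientation; "force": force on the tool from outside, world axes, zero at the start; "wrist_torque": the same for the moment, N m; "grip_width": finger opening in m; "finger_force": force on a finger pad.
Only numpy, scipy, OpenCV 4.12 (cv2) and the standard library are available. Lean on these libraries where they do the work, as an engineer would, in place of code of your own. Each camera call takes 0.05 s, during which the arm holds its last target. There are 200 camera calls.

## Working session

There is one attempt and no reset: what is moved stays moved. The work goes in short steps, Python scripts to look and compute and a tool call to move; the robot and the scene stay as the last step left them, time stands still between calls to the robot, and variables do not carry over. Pictures are saved under pics/ and viewed, at most 10 in all, crops included, and the job is handed in when it is done.

Besides the shell and the picture viewer there is one more tool, called after ">>>" as name(argument=value, ...) on one line, values as JSON. drive_tool: Moves the arm, as the interface text tells. Its arguments: {"type":"object","properties":{"series":{"type":"array","items":{"type":"number"}},"newtons":{"type":"number"}},"required":["series"]}

```bash
mkdir -p pics; ls
cat > h.py <<'E'
from workcell import *
import numpy as np, cv2
def K(c):
    f=c["color"].shape[0]/2/np.tan(np.radians(c["fovy"])/2)
    return np.array([[f,0,c["cx"]],[0,f,c["cy"]],[0,0,1.]])
def ray(c,uv):
    p=cv2.undistortPoints(np.array(uv,float).reshape(-1,1,2),K(c),np.array(c["dist"],float)).reshape(-1,2)
    T=np.linalg.inv(c["camera_from_world"]); d=np.c_[p,np.ones(len(p))]@T[:3,:3].T
    return T[:3,3],d
def onplane(c,uv,z):
    o,d=ray(c,uv); return o+d*((z-o[2])/d[:,2])[:,None]
def cloud(c):
    h,w=c["z_map"].shape; v,u=np.mgrid[:h,:w]
    o,d=ray(c,np.stack([u,v],-1).reshape(-1,2))
    return (o+d*c["z_map"].reshape(-1,1)).reshape(h,w,3)
def save(c,n,box=None,s=1):
    im=c["color"][:,:,::-1]
    if box: im=im[box[1]:box[3],box[0]:box[2]]
    cv2.imwrite("pics/"+n,cv2.resize(im,None,fx=s,fy=s,interpolation=cv2.INTER_CUBIC))
E
python3 - <<'E'
from h import *
import pickle
o=get_obs();print(o)
for n in ["scene","side","wrist"]:
    c=camera(n);pickle.dump(c,open(n+".pkl","wb"));save(c,n+"0.png")
    print(n,c["fovy"],c["dist"],np.linalg.inv(c["camera_from_world"])[:3,3])
try: print(hold_point_z)
except Exception as e: print(e)
E
```

```text
pics
{'clock': 0.0, 'joints': array([ 1.04803098,  0.39916444,  0.04504329,  1.53787951, -0.01867215,
        1.20690432, -0.05069158]), 'qvel': array([ 0.00035996,  0.00145495,  0.00011026, -0.00061165, -0.00019902,
        0.00090508, -0.00079342]), 'effort': array([-1.53687256e-04, -4.75104833e+01,  1.36469990e+00, -2.54215586e+01,
        1.16083727e-02,  9.36965196e-03, -1.21585796e-05]), 'ee_pos': array([ 0.26700161, -0.59188648,  0.20818173]), 'tool_rot': array([-3.06948677e+00, -6.60477245e-01,  8.85960016e-04]), 'force': array([ 0.87332646,  1.06161802, -0.023744  ]), 'wrist_torque': array([-0.00674957, -0.0070787 ,  0.03640918]), 'finger_force': 0.0, 'grip_width': 0.0854792746336477}
scene 45.75132863912333 [-0.11785676  0.          0.          0.          0.        ] [-0.04087241  0.58906407  1.00569646]
side 55.46029225558044 [-0.09007303  0.          0.          0.          0.        ] [ 0.43691107 -0.76532746  0.66385663]
wrist 65.21066557431904 [0.02164248 0.         0.         0.         0.        ] [ 0.33008811 -0.56413473  0.37315528]
0.0187
```

View pics/scene0.png

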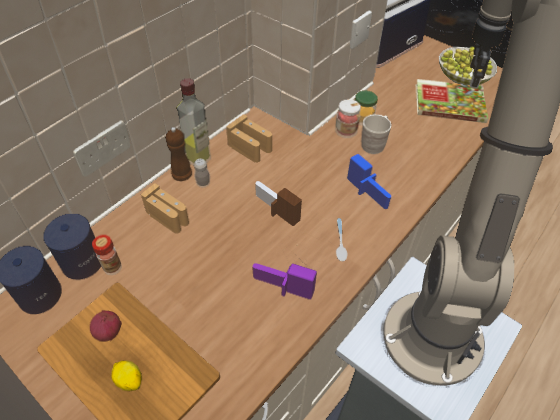

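View pics/side0.png

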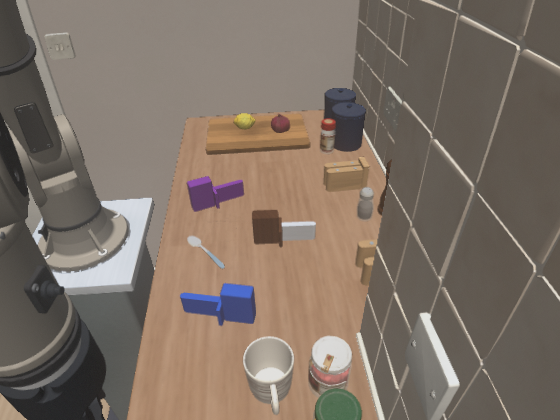

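Scene view: the dark wooden gauge is at (287,207) with its blade tip near (258,188). The purple copy at (300,280) and the blue copy at (360,170) are decoys. The racks are at (165,208) and (250,138). I'll measure these from the depth map.

Run:
```python
from h import *
import pickle
c=pickle.load(open("scene.pkl","rb"));P=cloud(c);hsv=cv2.cvtColor(c["color"],cv2.COLOR_RGB2HSV)
a=cv2.resize(c["color"][100:300,120:320],None,fx=3,fy=3,interpolation=cv2.INTER_CUBIC);cv2.imwrite("pics/crop1.png",a[:,:,::-1])
for name,(x0,y0,x1,y1),zr in [("rackA",(138,180,192,235),(.03,.08)),("rackB",(222,112,276,165),(.03,.08)),("gauge",(250,178,305,228),(.03,.1))]:
    Q=P[y0:y1,x0:x1].reshape(-1,3); z=Q[:,2]
    Q=Q[(z>zr[0])&(z<zr[1])]
    print(name,len(Q),"med",np.median(Q,0),"minmax",Q.min(0),Q.max(0))
    for lo,hi,t in [(.060,.068,'cheektop'),(.071,.08,'backtop'),(.08,.09,'handletop'),(.044,.053,'blade/collar')]:
        S=Q[(Q[:,2]>lo)&(Q[:,2]<hi)]
        if len(S)>8:
            r=cv2.minAreaRect((S[:,:2]*1000).astype(np.float32)); print(t,len(S),S.mean(0).round(4),r)
            if t in('cheektop',): np.save(name+t,S)
```

```text
rackA 1099 med [0.69144049 0.15746959 0.06429714] minmax [0.63484547 0.12201372 0.03012355] [0.83073677 0.17997656 0.07998788]
cheektop 570 [0.6883 0.1512 0.065 ] ((691.753173828125, 150.13363647460938), (111.9449234008789, 54.543949127197266), 2.835584878921509)
backtop 122 [0.7423 0.1539 0.0759] ((714.6067504882812, 158.18408203125), (50.607566833496094, 82.52569580078125), 79.2430419921875)
blade/collar 105 [0.6769 0.1631 0.049 ] ((692.5487670898438, 152.88546752929688), (114.40398406982422, 48.69038009643555), 4.013200759887695)
rackB 1175 med [ 0.71591462 -0.19098133  0.06074735] minmax [ 0.65005512 -0.24704045  0.03000329] [ 0.83855356 -0.14346993  0.07957949]
cheektop 416 [ 0.7052 -0.1829  0.0646] ((743.3439331054688, -185.92897033691406), (79.64630889892578, 183.79403686523438), 89.22821807861328)
backtop 116 [ 0.7592 -0.1833  0.0764] ((759.7341918945312, -183.6724853515625), (73.03472137451172, 22.962726593017578), 87.63250732421875)
blade/collar 169 [ 0.7152 -0.1785  0.0486] ((744.7543334960938, -183.850341796875), (77.94721221923828, 191.3875732421875), 85.45116424560547)
gauge 794 med [ 0.46788285 -0.04935411  0.05471169] minmax [ 0.42628063 -0.06921829  0.03011398] [ 0.57466574 -0.02792435  0.08972941]
cheektop 51 [ 0.4497 -0.0438  0.064 ] ((451.1647644042969, -42.739280700683594), (61.27516174316406, 27.80341148376465), 27.23505973815918)
backtop 59 [ 0.4478 -0.0439  0.0759] ((452.09912109375, -42.543800354003906), (62.375431060791016, 27.66114044189453), 23.707937240600586)
handletop 232 [ 0.4565 -0.0523  0.0846] ((457.5632019042969, -52.60243225097656), (32.54326248168945, 62.277915954589844), 87.28060150146484)
blade/collar 202 [ 0.5113 -0.0518  0.0493] ((501.16009521484375, -47.335201263427734), (37.89196014404297, 148.38497924804688), 87.68629455566406)
```

View pics/crop1.png

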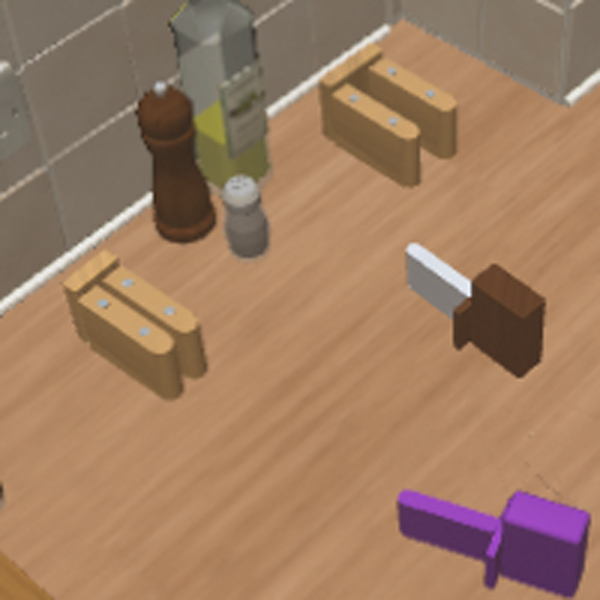

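Crop: rack A (left, crop (140,330)) has the thin slot, so it is the narrow one. Rack B (top, crop (390,115)) is the wide one. The gauge is the brown piece at (510,320). Next I'll move above them for one wrist view.

>>> drive_tool(series=[0.97,-0.92,-0.1,0,0,0,85,0.97,-0.92,-0.1,0,0,0,85,0.97,-0.92,-0.1,0,0,0,85,0.97,-0.92,-0.1,0,0,0,85,0.97,-0.92,-0.1,0,0,0,85])

```text
clock: 0.57
ee_pos: [0.3434, -0.4049, 0.224]
tool_rot: [-3.071, -0.66, 0.0]
force: [0.6, -0.3, -0.4]
grip_width: 0.0851
finger_force: 0.0
```

>>> drive_tool(series=[0.97,-0.92,-0.1,0,0,0,85,0.97,-0.92,-0.1,0,0,0,85,0.97,-0.92,-0.1,0,0,0,85,0.97,-0.92,-0.1,0,0,0,85,0.97,-0.92,-0.1,0,0,0,85])

```text
clock: 0.98
ee_pos: [0.4192, -0.2193, 0.2393]
tool_rot: [3.071, 0.66, -0.0]
force: [0.9, -0.3, 0.3]
grip_width: 0.0853
finger_force: 0.0
```

>>> drive_tool(series=[0.97,-0.92,-0.1,0,0,0,85,0.97,-0.92,-0.1,0,0,0,85,0.97,-0.92,-0.1,0,0,0,85,0.97,-0.92,-0.1,0,0,0,85,0,0,0,0,0,1,85])

```text
clock: 1.4
ee_pos: [0.4827, -0.0629, 0.2522]
tool_rot: [-3.095, -0.516, -0.007]
force: [-0.0, 0.3, -0.1]
grip_width: 0.0849
finger_force: 0.0
```

>>> drive_tool(series=[0,0,0,0,0,1,85,0,0,0,0,0,1,85,0,0,0,0,0,1,85,0,0,0,0,0,0,85,0,0,0,0,0,0,85])

```text
clock: 1.82
ee_pos: [0.4796, -0.0727, 0.251]
tool_rot: [3.142, 0.012, -0.001]
force: [-0.1, -0.3, -0.3]
grip_width: 0.0849
finger_force: 0.0
```

Run:
```python
from h import *
import pickle
print(get_obs()["ee_pos"],get_obs()["tool_rot"])
c=camera("wrist");pickle.dump(c,open("w1.pkl","wb"));save(c,"w1.png");P=cloud(c)
print(np.linalg.inv(c["camera_from_world"])[:3,3])
for name,lo,hi,bx in [("cheeks",.060,.068,1),("back",.071,.08,1),("handle",.08,.09,1),("bl",.044,.053,1)]:
    m=((P[:,:,2]>lo)&(P[:,:,2]<hi)).astype(np.uint8)
    m=cv2.morphologyEx(m,cv2.MORPH_OPEN,np.ones((3,3)))
    n,l,s,ce=cv2.connectedComponentsWithStats(m)
    for i in range(1,n):
        if s[i,4]>60:
            S=P[l==i]; r=cv2.minAreaRect((S[:,:2]*1000).astype(np.float32))
            print(name,s[i,4],ce[i].round(0),S.mean(0).round(4),np.round(r[0],1),np.round(r[1],1),round(r[2],2))
```

```text
[ 0.47955171 -0.07272228  0.25099798] [ 3.14151492e+00  1.20286812e-02 -6.46387946e-04]
[ 0.54861411 -0.07255508  0.41586741]
cheeks 231 [28.  5.] [0.6408 0.1608 0.0635] [640.  162.1] [10.2 20. ] 2.1
cheeks 218 [58.  5.] [0.6417 0.1325 0.0637] [641.1 133.1] [ 9.1 19.7] 2.18
cheeks 243 [554.  21.] [ 0.6309 -0.334   0.0639] [ 630.8 -333.9] [34.5  9.4] 15.2
cheeks 81 [558. 219.] [ 0.4344 -0.3866  0.063 ] [ 433.7 -386.3] [25.1  3.7] 9.54
cheeks 191 [438. 249.] [ 0.3962 -0.2598  0.0638] [ 394.8 -259.8] [ 4.9 59.1] 73.99
back 237 [443. 253.] [ 0.3964 -0.2597  0.0753] [ 395.2 -259.5] [ 4.9 58.5] 73.31
handle 1497 [259. 200.] [ 0.4593 -0.0547  0.0839] [458.  -54.5] [29.7 59.3] 86.55
handle 1367 [457. 260.] [ 0.3928 -0.2717  0.0839] [ 390.9 -272.5] [29.5 60.4] 76.34
bl 94 [75.  9.] [0.6425 0.1259 0.0485] [642.4 126.8] [ 5.1 17.7] 49.33
bl 260 [542.  21.] [ 0.6346 -0.3336  0.0486] [ 633.6 -334.2] [39.5 10.5] 14.61
bl 78 [45. 11.] [0.6397 0.1554 0.0484] [639.2 156.3] [ 4.3 15.5] 43.27
bl 1337 [263. 134.] [ 0.5236 -0.0584  0.0493] [530.9 -58.4] [53.2 87.9] 87.11
bl 233 [551. 209.] [ 0.4407 -0.3893  0.0484] [ 438.6 -391.1] [50.7 10.7] 0.69
bl 433 [427. 261.] [ 0.3736 -0.257   0.0488] [ 380.  -253.6] [85.3 30.8] 0.21
bl 764 [113. 259.] [0.3742 0.1244 0.0489] [372.3 124.6] [75.4 15.4] 18.92
```

View pics/w1.png

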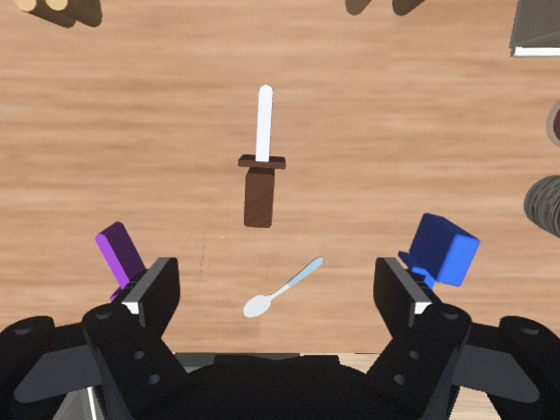

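Wrist view: the gauge handle is at (259,200), the blade tip at (265,87), and the rack fronts are at the top edge. I'll step forward once to see the racks whole.

>>> drive_tool(series=[1,0.2,0,0,0,0,85,1,0.2,0,0,0,0,85,1,0.2,0,0,0,0,85,0.8,0,0,0,0,0,85,0,0,0,0,0,0,85])

```text
clock: 2.28
ee_pos: [0.5975, -0.0902, 0.2501]
tool_rot: [-3.14, -0.011, -0.003]
force: [0.4, 0.2, 0.6]
grip_width: 0.0849
finger_force: 0.0
```

```bash
cat > racks.py <<'E'
from h import *
import pickle
print(get_obs()["ee_pos"],get_obs()["tool_rot"])
c=camera("wrist");pickle.dump(c,open("w2.pkl","wb"));save(c,"w2.png");P=cloud(c)
for name,lo,hi in [("cheeks",.060,.068),("back",.071,.08),("handle",.08,.09),("bl",.044,.053)]:
    m=((P[:,:,2]>lo)&(P[:,:,2]<hi)).astype(np.uint8)
    m=cv2.morphologyEx(m,cv2.MORPH_OPEN,np.ones((3,3)))
    n,l,s,ce=cv2.connectedComponentsWithStats(m)
    for i in range(1,n):
        if s[i,4]>200:
            S=P[l==i]; r=cv2.minAreaRect((S[:,:2]*1000).astype(np.float32))
            print(name,s[i,4],ce[i].round(0),S.mean(0).round(4),np.round(r[0],1),np.round(r[1],1),round(r[2],2), "xmin",S[:,0].min().round(4))
E
python3 racks.py
```

```text
[ 0.59753297 -0.09019948  0.25014791] [-3.14004877e+00 -1.07872890e-02 -2.89494370e-03]
cheeks 632 [527.  61.] [ 0.713  -0.3333  0.064 ] [ 710.1 -334.2] [112.6   5.2] 0.42 xmin 0.6538
cheeks 2663 [51. 81.] [0.6922 0.1347 0.0641] [694.8 135.8] [116.7  24.1] 2.48 xmin 0.6365
cheeks 2389 [346.  70.] [ 0.7054 -0.1584  0.0642] [ 702.8 -158.8] [ 22.3 101. ] 89.88 xmin 0.6524
cheeks 2494 [398.  71.] [ 0.705  -0.2103  0.0642] [ 702.  -210.7] [101.   23.5] 0.21 xmin 0.6515
cheeks 2595 [22. 84.] [0.689  0.1635 0.0641] [685.8 164.4] [99.5 24.7] 1.98 xmin 0.6361
cheeks 214 [529. 297.] [ 0.4552 -0.3912  0.0639] [ 452.8 -391.6] [11.3 49.5] 69.18 xmin 0.4276
back 1349 [380.   8.] [ 0.7574 -0.1841  0.0754] [ 757.4 -185.1] [74.5 13.3] 89.4 xmin 0.751
back 340 [543.  25.] [ 0.7424 -0.3337  0.0754] [ 742.3 -333.6] [42.1  4.8] 4.27 xmin 0.7214
back 944 [20. 20.] [0.7442 0.1446 0.0754] [745.  147.1] [18.  41.2] 3.25 xmin 0.7351
back 655 [525. 107.] [ 0.6703 -0.3332  0.0755] [ 669.5 -333.6] [102.8   6.2] 1.27 xmin 0.6182
back 332 [540. 299.] [ 0.4597 -0.3941  0.0754] [ 458.8 -395.1] [11.1 51.8] 56.62 xmin
[... 301 characters left out ...]
545. 304.] [ 0.459  -0.3921  0.0849] [ 458.5 -392.8] [ 9.5 43.3] 58.15 xmin 0.4381
bl 217 [61. 40.] [0.7333 0.1271 0.0485] [732.5 127.1] [42.1  3.2] 2.91 xmin 0.7115
bl 207 [521.  38.] [ 0.7372 -0.3337  0.0486] [ 736.8 -334.6] [36.1  5.7] 0.05 xmin 0.7187
bl 325 [73. 99.] [0.6764 0.1246 0.0487] [674.4 124.7] [ 5.4 72. ] 89.08 xmin 0.6385
bl 456 [505. 114.] [ 0.6637 -0.333   0.0487] [ 662.  -332.8] [86.8  5.5] 1.45 xmin 0.6187
bl 1100 [249. 236.] [ 0.5229 -0.0586  0.0493] [527.4 -49.6] [90.  52.5] 11.33 xmin 0.4856
bl 303 [544. 221.] [ 0.5453 -0.4002  0.0486] [ 541.  -403.1] [18.4 58.9] 86.59 xmin 0.511
bl 300 [525. 288.] [ 0.4579 -0.3972  0.0482] [ 454.  -399.6] [20.9 67.2] 60.58 xmin 0.4196
```

View pics/w2.png

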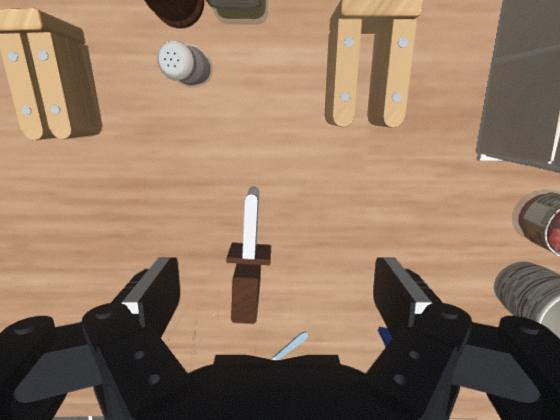

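Wrist view: the narrow rack is at the upper left, (20–65,30–135), and the wide rack at the upper right, (345–400,10–125). From depth:

| Item | Position (x, y) | Yaw |
|---|---|---|
| Narrow slot mouth | (0.636, 0.147) | 2.3° |
| Wide slot mouth | (0.652, -0.1845) | 0° |
| Gauge grip | (0.458, -0.0546) | -3.2° |

Going to grasp.

>>> drive_tool(series=[-0.93,-0.24,0.8,0,0,0,85,-0.93,-0.24,0.8,0,0,0,85,-0.93,-0.24,0.8,0,0,0,85,-0.93,-0.24,0.8,0,0,0,85,-0.93,-0.24,0.8,0,0,0.6,85])

```text
clock: 2.75
ee_pos: [0.4515, -0.0548, 0.1303]
tool_rot: [3.14, -0.091, -0.0]
force: [1.1, 0.3, -0.5]
grip_width: 0.0849
finger_force: 0.0
```

>>> drive_tool(series=[0,0,0,0,0,0,85,0,0,0,0,0,0,85])

```text
clock: 2.92
ee_pos: [0.4496, -0.0548, 0.1295]
tool_rot: [3.139, -0.088, -0.009]
force: [1.0, 0.2, 1.0]
grip_width: 0.0851
finger_force: 0.0
```

>>> drive_tool(series=[0.28,0,0.8,0,0,0,85,0,0,0.9,0,0,0,85,0,0,0.9,0,0,0,85,0,0,0.7,0,0,0,85,0,0,0,0,0,0,85])

```text
clock: 3.33
ee_pos: [0.4612, -0.0555, 0.03]
tool_rot: [-3.14, 0.089, 0.007]
force: [-1.2, -0.6, -0.5]
grip_width: 0.085
finger_force: 0.0
```

>>> drive_tool(newtons=50, series=[0,0,0,0,0,0,20,0,0,0,0,0,0,20,0,0,0,0,0,0,20,0,0,0,0,0,0,20,0,0,0,0,0,0,20])

```text
clock: 3.75
ee_pos: [0.4639, -0.0556, 0.0336]
tool_rot: [3.14, -0.091, 0.005]
force: [-0.8, -0.5, 5.2]
grip_width: 0.0291
finger_force: 50.7
```

>>> drive_tool(series=[0,0,0,0,0,0,20,0,0,0,0,0,0,20,0,0,0,0,0,0,20,0,0,0,0,0,0,20,0,0,0,0,0,0,20])

```text
clock: 4.17
ee_pos: [0.4639, -0.0555, 0.0336]
tool_rot: [3.14, -0.091, 0.004]
force: [-0.7, 0.4, 6.5]
grip_width: 0.0292
finger_force: 50.8
```

>>> drive_tool(series=[0,0,-0.3,0,0,0,20,0,0,0,0,0,0,20,0,0,0,0,0,0,20,0,0,0,0,0,0,20])

```text
clock: 4.5
ee_pos: [0.4622, -0.0554, 0.0412]
tool_rot: [3.14, -0.091, -0.0]
force: [-0.2, -0.3, -2.2]
grip_width: 0.0293
finger_force: 49.8
```

```bash
cat > tip.py <<'E'
from h import *
import sys
o=get_obs();print(o["ee_pos"].round(4),o["tool_rot"].round(4),o["force"].round(1))
c=camera("wrist");P=cloud(c)
if len(sys.argv)>1: save(c,sys.argv[1])
# blade: bright grey, around the picture's middle, low saturation
hsv=cv2.cvtColor(c["color"],cv2.COLOR_RGB2HSV)
m=((hsv[:,:,1]<60)&(hsv[:,:,2]>150)).astype(np.uint8); m[:,:200]=0;m[:,360:]=0
n,l,s,ce=cv2.connectedComponentsWithStats(m)
for i in np.argsort(-s[1:,4])[:2]+1:
    S=P[l==i]; S=S[S[:,2]>.03]
    if len(S)<50: continue
    zt=np.percentile(S[:,2],80); S=S[abs(S[:,2]-zt)<.004]
    vx,vy,x0,y0=cv2.fitLine((S[:,:2]).astype(np.float32),cv2.DIST_L2,0,1e-6,1e-6).ravel()
    v=np.array([vx,vy])*np.sign(vx); t=(S[:,:2]-[x0,y0])@v
    print(ce[i].round(),len(S),"ztop",np.median(S[:,2]).round(4),"yaw",np.degrees(np.arctan2(v[1],v[0])).round(2),"tip",(np.array([x0,y0])+v*t.max()).round(4),"len",np.ptp(t).round(4),"zslope",np.polyfit(t,S[:,2],1)[0].round(4))
E
python3 tip.py w3.png
```

```text
[ 0.4622 -0.0554  0.0412] [ 3.1401e+00 -9.0900e-02 -4.0000e-04] [-0.2 -0.3 -2.2]
[276.  97.] 6135 ztop 0.0568 yaw -3.37 tip [ 0.5738 -0.0621] len 0.0809 zslope -0.0021
[227. 286.] 70 ztop 0.1015 yaw 17.54 tip [ 0.4758 -0.0381] len 0.006 zslope 0.4492
```

View pics/w3.png

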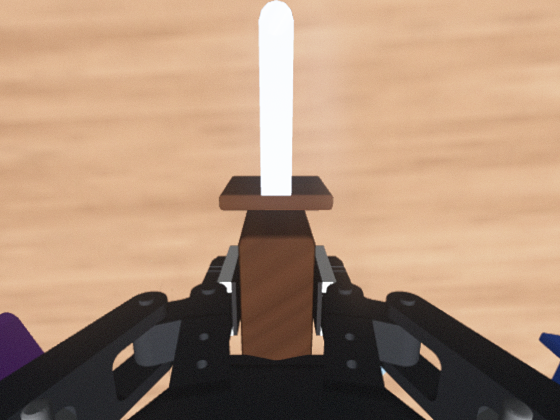

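Wrist view: the gauge is held square, with the nose at (276,5) and the collar at (276,190). It is lifted 8 mm, and the tip is 113 mm ahead of the TCP. I'll carry it to the narrow slot.

>>> drive_tool(series=[0,0,0,0,0,-0.93,20,0.1,-0.93,0,0,0,0,20,0.1,-0.93,0,0,0,0,20,0.1,-0.93,0,0,0,0,20,0.1,-0.93,0,0,0,0,20])

```text
clock: 4.97
ee_pos: [0.4697, 0.0575, 0.0409]
tool_rot: [3.141, 0.061, -0.001]
force: [0.5, -0.1, -2.7]
grip_width: 0.029
finger_force: 49.9
```

>>> drive_tool(series=[0.1,-0.93,0,0,0,0,20,0.1,-0.93,0,0,0,0,20,0.1,-0.93,0,0,0,0,20,0,0,0,0,0,0,20,0,0,0,0,0,0,20])

```text
clock: 5.38
ee_pos: [0.4754, 0.1427, 0.0409]
tool_rot: [-3.14, -0.069, 0.001]
force: [-0.1, -0.9, -1.2]
grip_width: 0.0296
finger_force: 50.2
```

```bash
sed -i 's/S\[:,2\]>.03\]/S[:,2]>.03]/' tip.py; python3 tip.py w4.png; python3 racks.py | grep -E "cheeks|back"
```

```text
[0.4754 0.1427 0.0409] [-3.1402e+00 -6.8600e-02  8.0000e-04] [-0.1 -0.9 -1.2]
[276.  97.] 6136 ztop 0.0565 yaw 2.44 tip [0.5869 0.1473] len 0.0806 zslope -0.002
[227. 286.] 69 ztop 0.1012 yaw 29.36 tip [0.4866 0.1614] len 0.0055 zslope 0.3064
cheeks 308 [276. 216.] [0.4989 0.1415 0.0641] [498.5 141.4] [ 1.8 27.5] 2.08 xmin 0.4971
back 432 [276. 224.] [0.4989 0.1414 0.0755] [498.6 141.2] [ 2.2 27.9] 1.8 xmin 0.497
```

View pics/w4.png

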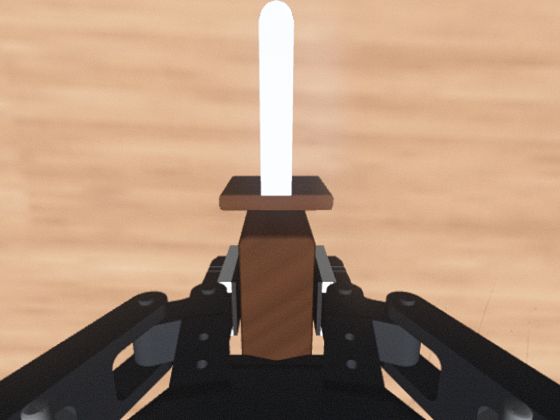

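The gauge is still square in the hand, with its nose at (276,5). Approaching the narrow mouth.

>>> drive_tool(series=[0.5,0.07,0,0,0,0,20,0.5,0,0,0,0,0,20,0.3,0,0,0,0,0,20,0,0,0,0,0,0,20,0,0,0,0,0,0,20])

```text
clock: 5.9
ee_pos: [0.5145, 0.139, 0.0408]
tool_rot: [3.14, 0.059, -0.002]
force: [-0.2, 0.3, -2.5]
grip_width: 0.0291
finger_force: 50.2
```

>>> drive_tool(series=[0.07,0,0,0,0,0,20,0.07,0,0,0,0,0,20,0.07,0,0,0,0,0,20,0,0,0,0,0,0,20])

```text
clock: 6.23
ee_pos: [0.5214, 0.1403, 0.0413]
tool_rot: [3.141, 0.062, 0.001]
force: [-0.8, 0.5, -2.0]
grip_width: 0.029
finger_force: 50.2
```

>>> drive_tool(series=[0.07,0,0,0,0,0,20,0.07,0,0,0,0,0,20,0,0,0,0,0,0,20])

```text
clock: 6.48
ee_pos: [0.5259, 0.1405, 0.0413]
tool_rot: [-3.141, -0.062, -0.001]
force: [0.4, -0.4, -1.6]
grip_width: 0.0294
finger_force: 50.2
```

>>> drive_tool(series=[0.07,-0.04,0,0,0,0,20,0.05,0,0,0,0,0,20,0,0,0,0,0,0,20])

```text
clock: 6.73
ee_pos: [0.5293, 0.142, 0.0412]
tool_rot: [-3.141, -0.062, -0.001]
force: [-0.0, -0.4, -1.9]
grip_width: 0.0295
finger_force: 50.2
```

>>> drive_tool(series=[0.07,0,0,0,0,0,20,0.03,0,0,0,0,0,20,0,0,0,0,0,0,20])

```text
clock: 6.98
ee_pos: [0.5307, 0.1425, 0.0408]
tool_rot: [-3.141, -0.064, 0.004]
force: [-2.9, 1.3, -2.2]
grip_width: 0.0294
finger_force: 50.3
```

>>> drive_tool(series=[0.06,0,0,0,0,0,20,0,0,0,0,0,0,20])

```text
clock: 7.15
ee_pos: [0.5317, 0.1431, 0.0406]
tool_rot: [-3.14, -0.065, 0.006]
force: [-4.2, 2.2, -2.4]
grip_width: 0.0291
finger_force: 50.2
```

>>> drive_tool(series=[0,0,0,0,0,0,20,0,0,0,0,0,0,20])

```text
clock: 7.32
ee_pos: [0.5317, 0.1431, 0.0405]
tool_rot: [-3.14, -0.065, 0.005]
force: [-3.2, 2.6, -1.9]
grip_width: 0.0292
finger_force: 50.2
```

```bash
python3 tip.py
```

```text
[0.5317 0.1431 0.0405] [-3.1405 -0.065   0.0055] [-3.2  2.6 -1.9]
[275.  98.] 6106 ztop 0.0557 yaw 2.39 tip [0.6429 0.1477] len 0.0803 zslope -0.0062
[227. 286.] 68 ztop 0.1008 yaw 25.27 tip [0.5434 0.1617] len 0.006 zslope 0.3512
```

Jam felt: about 4 N at a tip x of 0.643, 7 mm past the mouth, as described. I'll back out and go to the wide rack.

>>> drive_tool(series=[-0.3,0,0,0,0,0,20,-0.6,0,0,0,0,0,20,-0.7,0,0,0,0,0,20,0,0,0,0,0,0.4,20,0,0.9,0,0,0,0,20])

```text
clock: 7.78
ee_pos: [0.4856, 0.1185, 0.0421]
tool_rot: [-3.137, -0.007, -0.006]
force: [1.9, 0.3, -0.8]
grip_width: 0.0295
finger_force: 50.3
```

>>> drive_tool(series=[0,1,0,0,0,0,20,0,1,0,0,0,0,20,0,1,0,0,0,0,20,0,1,0,0,0,0,20,0,1,0,0,0,0,20])

```text
clock: 8.2
ee_pos: [0.4857, -0.0392, 0.0417]
tool_rot: [3.14, -0.005, 0.004]
force: [-0.2, 0.0, -1.6]
grip_width: 0.0293
finger_force: 50.3
```

>>> drive_tool(series=[0,1,0,0,0,0,20,0,1,0,0,0,0,20,0,1,0,0,0,0,20,0,1,0,0,0,0,20,0,0,0,0,0,0,20])

```text
clock: 8.62
ee_pos: [0.4846, -0.1659, 0.0417]
tool_rot: [3.136, -0.02, 0.003]
force: [0.2, -0.3, -2.0]
grip_width: 0.0292
finger_force: 50.3
```

```bash
python3 tip.py
```

```text
[ 0.4846 -0.1659  0.0417] [ 3.1356e+00 -2.0200e-02  3.1000e-03] [ 0.2 -0.3 -2. ]
[276.  97.] 6114 ztop 0.0575 yaw -0.83 tip [ 0.5964 -0.1675] len 0.0809 zslope 0.0007
[227. 286.] 68 ztop 0.1019 yaw 26.71 tip [ 0.4967 -0.1474] len 0.0056 zslope 0.2263
```

>>> drive_tool(series=[0,0.62,0,0,0,-0.13,20,0,0,0,0,0,0,20,0,0,0,0,0,0,20])

```text
clock: 8.92
ee_pos: [0.4851, -0.1756, 0.0414]
tool_rot: [3.141, 0.015, 0.001]
force: [-1.2, -0.3, -2.0]
grip_width: 0.029
finger_force: 50.4
```

```bash
python3 tip.py
python3 - <<'E'
from h import *
c=camera("scene");save(c,"s5.png",(200,100,340,220),4)
E
```

```text
[ 0.4851 -0.1756  0.0414] [3.1411e+00 1.5000e-02 1.0000e-03] [-1.2 -0.3 -2. ]
[276.  97.] 6112 ztop 0.057 yaw 0.48 tip [ 0.5967 -0.1748] len 0.0807 zslope -0.0009
[227. 286.] 69 ztop 0.1018 yaw 25.1 tip [ 0.497  -0.1573] len 0.0059 zslope 0.3594
```

View pics/s5.png

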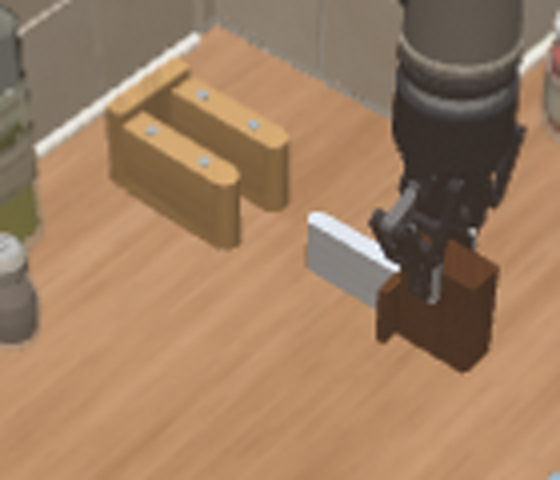

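The gauge is in front of the wide rack, with its nose at crop (315,215) and the slot at (260,190). It still needs about 9 mm towards -y.

>>> drive_tool(series=[0,0.34,0.1,0,0,0.06,20,0,0,0,0,0,0,20,0,0,0,0,0,0,20])

```text
clock: 9.27
ee_pos: [0.4849, -0.186, 0.0379]
tool_rot: [3.141, 0.007, -0.001]
force: [0.0, -0.5, -2.1]
grip_width: 0.0294
finger_force: 50.4
```

```bash
python3 tip.py
```

```text
[ 0.4849 -0.186   0.0379] [ 3.1414e+00  6.8000e-03 -8.0000e-04] [ 0.  -0.5 -2.1]
[276.  97.] 6118 ztop 0.0535 yaw 0.19 tip [ 0.5967 -0.1857] len 0.0808 zslope -0.0018
[228. 286.] 67 ztop 0.0983 yaw 24.74 tip [ 0.4971 -0.1677] len 0.0058 zslope 0.3432
```

>>> drive_tool(series=[0.5,-0.02,0,0,0,0,20,0.6,0,0,0,0,0,20,0.6,0,0,0,0,0,20,0.5,0,0,0,0,0,20,0,0,0,0,0,0,20])

```text
clock: 9.73
ee_pos: [0.5551, -0.1837, 0.0387]
tool_rot: [-3.141, -0.011, -0.007]
force: [1.8, 0.9, -2.1]
grip_width: 0.0291
finger_force: 50.4
```

```bash
python3 tip.py
```

```text
[ 0.5551 -0.1837  0.0387] [-3.1411 -0.0106 -0.0073] [ 1.8  0.9 -2.1]
[276.  97.] 6110 ztop 0.0546 yaw 0.35 tip [ 0.6666 -0.1831] len 0.0806 zslope 0.0034
[227. 286.] 69 ztop 0.0989 yaw 23.62 tip [ 0.5671 -0.1654] len 0.006 zslope 0.3935
```

Still 61 mm to go, in smaller steps.

>>> drive_tool(series=[0.4,0,0,0,0,0,20,0.4,0,0,0,0,0,20,0.4,0,0,0,0,0,20,0.3,0,0,0,0,0,20,0,0,0,0,0,0,20])

```text
clock: 10.2
ee_pos: [0.5972, -0.1841, 0.0382]
tool_rot: [-3.141, -0.009, -0.002]
force: [0.1, -0.0, -1.5]
grip_width: 0.0289
finger_force: 50.4
```

>>> drive_tool(series=[0,0,0,0,0,0,20,0,0,0,0,0,0,20])

```text
clock: 10.37
ee_pos: [0.5947, -0.1846, 0.0379]
tool_rot: [3.141, 0.007, -0.003]
force: [0.7, -0.3, -2.5]
grip_width: 0.0293
finger_force: 50.4
```

```bash
python3 tip.py
```

```text
[ 0.5947 -0.1846  0.0379] [ 3.1415e+00  7.5000e-03 -3.0000e-03] [ 0.7 -0.3 -2.5]
[276.  97.] 6108 ztop 0.0533 yaw 0.22 tip [ 0.7062 -0.1843] len 0.0807 zslope -0.0036
[344.  63.] 471 ztop 0.0653 yaw -84.34 tip [ 0.682  -0.2156] len 0.0094 zslope -0.0777
```

>>> drive_tool(series=[0.3,0,0,0,0,0,20,0.2,0,0,0,0,0,20,0.2,0,0,0,0,0,20,0,0,0,0,0,0,20,0,0,0,0,0,0,20])

```text
clock: 10.83
ee_pos: [0.6176, -0.1842, 0.0381]
tool_rot: [-3.141, -0.008, -0.0]
force: [0.3, -0.4, -1.8]
grip_width: 0.0293
finger_force: 50.4
```

>>> drive_tool(series=[0,0,0,0,0,0,20,0,0,0,0,0,0,20])

```text
clock: 11.0
ee_pos: [0.6167, -0.1845, 0.038]
tool_rot: [3.141, 0.008, -0.001]
force: [-0.3, 0.6, -1.3]
grip_width: 0.029
finger_force: 50.4
```

```bash
python3 tip.py w6.png
```

```text
[ 0.6167 -0.1845  0.038 ] [ 3.1415e+00  7.6000e-03 -1.0000e-03] [-0.3  0.6 -1.3]
[276.  97.] 6110 ztop 0.0536 yaw 0.22 tip [ 0.7283 -0.1842] len 0.0807 zslope -0.0021
[213. 121.] 401 ztop 0.0654 yaw -76.0 tip [ 0.683  -0.1633] len 0.0096 zslope 0.0655
```

View pics/w6.png

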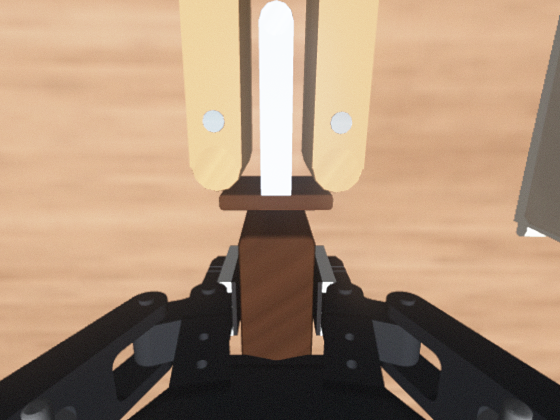

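The blade lies centred between the cheeks, with the nose at (276,5) and the collar about 4 mm from the cheek fronts at (215,188) and (335,188). Lowering and letting go.

>>> drive_tool(series=[0,0,0.08,0,0,0,20,0,0,0.07,0,0,0,20,0,0,0,0,0,0,20,0,0,0,0,0,0,20])

```text
clock: 11.38
ee_pos: [0.6172, -0.1845, 0.0338]
tool_rot: [3.141, 0.008, 0.0]
force: [-0.5, 0.3, 0.3]
grip_width: 0.0292
finger_force: 50.5
```

>>> drive_tool(series=[0,0,0,0,0,0,85,0,0,0,0,0,0,85,0,0,0,0,0,0,85,0,0,0,0,0,0,85,0,0,0,0,0,0,85])

```text
clock: 11.8
ee_pos: [0.6172, -0.1845, 0.0338]
tool_rot: [3.141, 0.008, 0.0]
force: [1.1, 0.1, -1.0]
grip_width: 0.0847
finger_force: 0.0
```

>>> drive_tool(series=[0,0,-0.3,0,0,0,85,0,0,-0.6,0,0,0,85,0,0,-0.9,0,0,0,85,0,0,-0.9,0,0,0,85,0,0,-0.9,0,0,0,85])

```text
clock: 12.22
ee_pos: [0.617, -0.1843, 0.1435]
tool_rot: [3.142, 0.008, 0.0]
force: [0.9, 0.2, 0.1]
grip_width: 0.0853
finger_force: 0.0
```

>>> drive_tool(series=[0,0,-0.9,0,0,0,85,-0.5,0,-0.5,0,0,0,85,0,0,0,0,0,0,85,0,0,0,0,0,0,85,0,0,0,0,0,0,85])

```text
clock: 12.63
ee_pos: [0.6018, -0.1844, 0.1832]
tool_rot: [-3.142, -0.008, 0.001]
force: [0.7, -0.8, -0.8]
grip_width: 0.0848
finger_force: 0.0
```

```bash
python3 tip.py w7.png
```

```text
[ 0.6018 -0.1844  0.1832] [-3.1415e+00 -7.9000e-03  1.0000e-03] [ 0.7 -0.8 -0.8]
[276.  89.] 1610 ztop 0.0492 yaw -0.08 tip [ 0.7285 -0.1839] len 0.0809 zslope -0.0025
[244.  29.] 127 ztop 0.0654 yaw 86.95 tip [ 0.7319 -0.1542] len 0.0096 zslope -0.0616
```

View pics/w7.png

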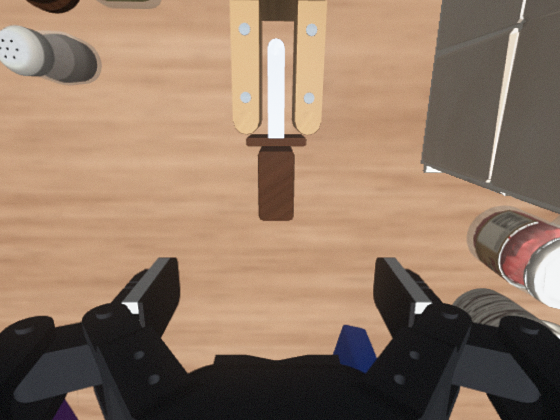

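The gauge stands released with its blade (276,40–135) in the wide slot and its blade top at z = 49 mm, so it is on the worktop. The gripper is clear.

```bash
python3 -c "
from workcell import *
print(job_done())"
```

```text
the job is handed in; nothing more can be done
None
```

The job is handed in: the blade jammed at the narrow slot with about 4 N, and the gauge now stands released in the wide slot, its nose about 76 mm in and its collar about 4 mm from the rack front; the judge's verdict was not shown.

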